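# Find the heavy side of a drum rotor on the balancing stand

## Task

On the hand balancing stand, lift the keeper lever well up off the drum and leave it up. Then take the crank handle and turn the rotor slowly through at least one full turn, feeling where its hidden heavy side pulls, and bring the rotor to rest with the heavy side straight down. Finish while still holding the crank handle in the fingers at that position; never turn the rotor under the lowered keeper, and leave the other things on the bench where they lie.

Things in the scene. Friction and masses are not known exactly. Their poses are not given: they have to be found in the camera images.
- stand: balancing stand, fixed to the bench: grey base plate 190 x 100 x 12 mm, two aluminium bearing posts (tops 124 mm up, outer faces 42 mm either side of the middle) carrying a level shaft 110 mm above the bench. Origin: on the bench under the middle of the drum. y runs along the shaft, the crank is at the -y end; z is up; -x is more or less the robot's side
- shaft_mid (a point): point on the shaft's axis line, 110 mm above the bench, at the middle of the crank handle's length (95 mm from the stand's origin towards the stand's -y): the centre of the circle in which the middle of the crank handle travels. Its axes are the stand's
- handle_mid (a point): middle of the crank handle: black round sleeve, diameter 16 mm, 66 mm long, parallel to the shaft and 30 mm from its axis, free to spin on its pin: pinch it from above across its length and carry it round the circle, gripper always pointing down. The crank's 8 mm web is 41 mm away on the stand's +y side; nothing stands beside or beneath. z axis: from the shaft to the handle
- rotor (a joint): crank angle about the stand's y, rad: 0 = handle straight up, grows as the handle goes from the top to the stand's +x side, then down; counts past a full turn. Steel drum, 90 mm diameter, 50 mm wide. A lead slug hidden at an unknown angle pulls its side down: 0.085 to 0.12 N m, 3 to 4 N at the handle. Steady bearing drag 0.14 N m (4.7 N at the handle) either way: it stays where left. Else balanced
- keeper_pivot (a point): pivot of the keeper lever, 167 mm above the bench on a post on the stand's +x side of the drum (80 mm from the stand's origin). The lever turns about a line along the stand's y
- keeper_knob (a point): middle of the black round knob at the free end of the keeper lever: diameter 18 mm, 18 mm wide along the stand's y, 145 mm from the pivot. Keeper down, the lever lies level over the drum towards the stand's -x, the knob is 167 mm above the bench and 20 mm beyond the drum's edge. The knob can be pinched from above along the stand's y and carried up in an arc about the pivot
- keeper (a joint): angle of the keeper lever, rad: 0 = down, rubber pad on top of the drum; grows as the knob rises; stop at 1.2. It needs about 1 N at the knob and stays where it is left. Past 0.6 counts as well up
- tin: bystander: small open brass-coloured tin, 64 mm wide, 45 mm high
- flux_bottle: bystander: white plastic bottle, 52 mm wide, 120 mm high
- brush: bystander: brush about 200 mm long, lying flat
- board: bystander: green circuit board, 90 x 80 mm, lying flat

How it is judged:
On the way, in this order (a step that is already met when the one before it is completed fails the run):
1. the keeper lever has been lifted well up (value of joint keeper above 0.6 rad), for 0.2 s.
2. the rotor has been cranked round through a full turn, either way ((value of joint rotor above 5.4 rad or value of joint rotor below -5.4 rad)).
At the end, for the whole second after the job is handed in: keeper still up (past 0.6 rad), the rotor's heavy side within 20 degrees of straight down and at rest, the fingers holding the crank handle (more than 2 N) (value of joint keeper above 0.6 rad and z of slug_mass in the frame of stand below 0.0818 m and contact force between the fingers and rotor above 2 N and velocity of joint rotor between -0.1 and 0.1 rad/s); the arm keeps its last pose, push and grip.
It fails at once if the rotor was turned under the lowered keeper (value of joint keeper below 0.2 rad and (velocity of joint rotor above 0.5 rad/s or velocity of joint rotor below -0.5 rad/s)).
It fails at once if a bystander was pushed or upset (distance of any of tin, flux_bottle, brush, board from where it was at the start of the episode above 0.02 m).
It also fails if it takes over 72 s, if anything falls off the work surface, if the arm or the gripper's body presses on something with over 40 N, if the wrist force passes 120 N, or if a joint passes its speed limit or range.

## Robot

A 6-joint arm with a two-finger parallel gripper is mounted at the origin on the work surface. World frame = base frame: x ahead of the robot, y to its left, z up, the work surface at z = 0. Lengths are in m, angles in rad, forces in N, time in s.
With the tool pointing down it reaches from about 0.275 to 0.75 m from the base axis. Payload 10.2 kg.
Tool frame: the origin (TCP) lies between the finger pads; the fingertips stand 11 mm ahead of it and the grasp point (between the pads) lies 8 mm behind it; z points along the fingers, y is the line along which they close (so a half turn about z gives the same grasp; the last joint's range is limited). The gripper opens to 85 mm and grips with 20 to 120 N. Pads are 22 mm wide; open, the fingers measure 114 mm over their backs; the gripper's body (76 mm by 85 mm) begins 54 mm behind the grasp point. The pads swing forward as they close: fully open they stand 13 mm farther back than shut.
Start: joints at [1.016, 0.313, 1.498, -0, 1.331, -0.223], TCP at [0.171, 0.496, 0.242] pointing down, gripper open.
Joint ranges: [-2.94, 2.94], [-0.97, 2.17], [0.19, 2.56], [-1.23, 4.37], [0.02, 3.11], [-2.88, 2.88]. Speed limits (rad/s): [2.39, 2.39, 3.01, 3.14, 3.14, 3.14].

## Interface

Orientations are given as a rotation vector (axis times angle).
In Python, from cell import * gives the robot as it stands.
- The arm moves only by the tool send_rows, never from a script. Its argument "rows" is a list of rows, each a list of 3 entries, a list of its own where there are three numbers: the closure in counts, from 0 (fully open) to 255 (shut), then the shift along the tool's x, y, z each as a share of 0.04 m, from -1 to 1, then the turn about the tool's z as a share of 0.08 rad, from -1 to 1. A call has exactly 5 rows; each row shifts and turns the commanded pose from where the row before left it, along the tool's axes as they then stand; what a row does not reach is not made up. A row lasts 1/12 s, in which the tool goes at most 41.7 mm and 7.16 degrees, less where a joint would pass 70% of its speed; a pose out of reach is approached as far as the arm can. A call with a number of a shift or a turn outside -1 to 1 is refused whole. A call with a gripper value outside its range is refused whole. The fingers move at their own pace and stop on an object; the grip force is fixed at half the most. Time passes only in rows, so rows that do not move let the fingers close, or fill a call up. It gives the time, the measured TCP pose, the force, the opening and the grip force at its end, in the units of the state.
- read_state(): the state, without advancing time (a new reading comes with each control period).
- snapshot(name): name is "scene" or "top" or "wrist"; returns the picture (384x512x3 uint8, blue, green, red); there is no depth.
- calibration(name): a dict with "K" (3x3 intrinsics, pixels), "extrinsics" (4x4, takes a point from world to camera coordinates); the wrist camera has in their place "hand_eye" (4x4, takes a point from camera to tool coordinates, whose origin is the TCP and whose axes are the flange's). Camera axes: x right, y down, z forward; pixel columns grow to the right and rows downward; lengths in m; the calibration is good to about 2 mm. A picture is of the moment at which its call begins: read the wrist's pose just before it. calibration takes no time and is no camera call.
- finish_job(): hands the job in; it is judged then, once.
The state is a dict: "time_s": time; "qpos": joint angles; "qd": joint speeds; "joint_efforts": joint torques, N m; "eef_pos": TCP position; "eef_rot": TCP orientation; "wrist_force": force on the tool from outside, world axes, zero at the start; "moment": the same for the moment, N m; "width": opening from 0.0 (shut) to 1.0 (fully open); "gripper_force": force on a finger pad.
Only numpy, scipy, OpenCV 4.12 (cv2) and the standard library are available. Lean on these libraries where they do the work, as an engineer would, in place of code of your own. Each camera call takes 0.05 s, during which the arm holds its last target. There are 200 camera calls.

## Working session

There is one attempt and no reset: what is moved stays moved. The work goes in short steps, Python scripts to look and compute and a tool call to move; the robot and the scene stay as the last step left them, time stands still between calls to the robot, and variables do not carry over. Pictures are saved under pics/ and viewed, at most 10 in all, crops included, and the job is handed in when it is done.

Besides the shell and the picture viewer there is one more tool, called as name([rows], argument=value, ...), one row to a line, values as JSON. send_rows: Moves the arm, as the interface text tells. Its arguments: {"type":"object","properties":{"rows":{"type":"array","items":{"type":"array"}}},"required":["rows"]}

```bash
ls; mkdir -p pics; python3 - <<'E'
from cell import *
import cv2, numpy as np
s=read_state(); print(s)
a=snapshot("scene");b=snapshot("top")
cv2.imwrite("pics/s0.png",a);cv2.imwrite("pics/t0.png",b)
for n in("scene","top","wrist"):print(n,calibration(n))
E
```

```text
pics
{'time_s': 0.0, 'qpos': array([ 1.01561060e+00,  3.13409425e-01,  1.49846217e+00,  2.81879939e-06,
        1.33098689e+00, -2.23385798e-01]), 'qd': array([ 4.40135661e-04,  6.10531818e-06,  4.96602224e-04,  1.38682334e-03,
        3.68216342e-05, -3.27682085e-04]), 'joint_efforts': array([-1.67859071e-04, -4.12267470e+01, -2.59742492e+01, -2.01664484e-04,
        4.17350195e-03,  2.45223976e-05]), 'eef_pos': array([0.17088461, 0.49614548, 0.24174638]), 'eef_rot': array([-5.18723820e-01, -3.09798199e+00,  1.83767087e-03]), 'wrist_force': array([-0.35968075, -0.17868753,  0.23378474]), 'moment': array([-0.04824073, -0.03938871, -0.0059994 ]), 'gripper_force': 0.0, 'width': 0.9988706648536831}
scene {'K': array([[432.47755938,   0.        , 261.471557  ],
       [  0.        , 432.47755938, 195.35053188],
       [  0.        ,   0.        ,   1.        ]]), 'extrinsics': array([[-0.39411192,  0.91898064, -0.01226259,  0.20289859],
       [ 0.6214261 ,  0.25662568, -0.74025189, -0.23896815],
       [-0.67713026, -0.29936239, -0.6722178 ,  1.73221348],
       [ 0.        ,  0.       
[... 277 characters left out ...]
  [-0.98994579, -0.02718071, -0.13881116,  0.55855748],
       [ 0.13880879,  0.00198292, -0.99031722,  1.55206673],
       [ 0.        ,  0.        ,  0.        ,  1.        ]])}
wrist {'K': array([[265.56844218,   0.        , 258.18736763],
       [  0.        , 265.56844218, 193.44650953],
       [  0.        ,   0.        ,   1.        ]]), 'hand_eye': array([[ 3.76238388e-04, -9.46025490e-01, -3.24092011e-01,
         8.33838749e-02],
       [ 9.99999792e-01,  1.86283109e-04,  6.17138754e-04,
         2.55082304e-04],
       [-5.23456125e-04, -3.24092176e-01,  9.46025363e-01,
        -1.30604523e-01],
       [ 0.00000000e+00,  0.00000000e+00,  0.00000000e+00,
         1.00000000e+00]])}
```

View pics/s0.png

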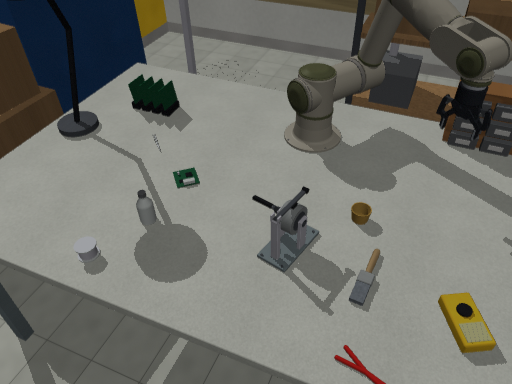

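View pics/t0.png

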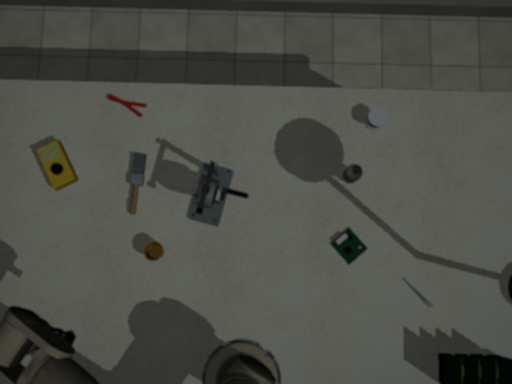

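The scene view shows the stand at about (290,240), the handle at about (265,204) and the knob at about (305,191). In the top view the stand is at about (211,195), the handle at about (238,193) and the knob at about (199,211). I'll crop both.

```bash
python3 - <<'E'
import cv2, numpy as np
a=cv2.imread("pics/s0.png")[175:275,235:335];b=cv2.imread("pics/t0.png")[150:235,175:260]
b=np.clip(b.astype(float)*1.8,0,255).astype(np.uint8)
f=lambda i:cv2.resize(i,(400,400),interpolation=cv2.INTER_CUBIC)
cv2.imwrite("pics/c0.png",np.hstack([f(a),f(b)]))
E
```

```text
(no output)
```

View pics/c0.png

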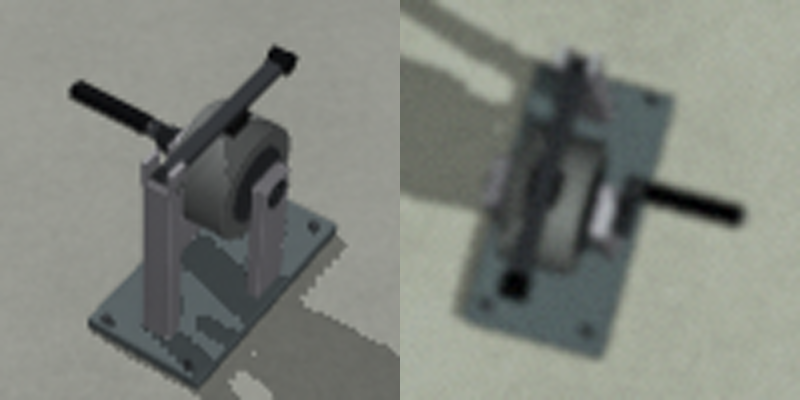

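```bash
cat > h.py <<'E'
from cell import *
import numpy as np
C={n:calibration(n) for n in("scene","top")}
def ray(n,p):
    E=C[n]["extrinsics"];R,t=E[:3,:3],E[:3,3]
    d=R.T@np.linalg.inv(C[n]["K"])@[p[0],p[1],1.]
    return -R.T@t,d/np.linalg.norm(d)
def plane(n,p,z):
    o,d=ray(n,p);return o+d*(z-o[2])/d[2]
def tri(a,b):
    o1,d1=ray("scene",a);o2,d2=ray("top",b)
    s=np.linalg.lstsq(np.c_[d1,-d2],o2-o1,rcond=None)[0]
    p,q=o1+s[0]*d1,o2+s[1]*d2
    return (p+q)/2,np.linalg.norm(p-q)
E
python3 - <<'E'
from h import *
np.set_printoptions(precision=4,suppress=True)
S=lambda x,y:(235+x/4,175+y/4)
T=lambda x,y:(175+(x-400)/4.706,150+y/4.706)
print("knob",tri(S(283,58),T(514,284)),plane("top",T(514,284),.167),plane("scene",S(283,58),.167))
print("hend",tri(S(74,92),T(742,215)))
print("hnear",tri(S(150,128),T(650,192)))
for c in [(530,65),(672,95),(603,357),(460,313)]:print("topc",plane("top",T(*c),.012))
for c in [(90,322),(198,385),(337,232)]:print("scn",plane("scene",S(*c),.012))
E
```

```text
knob (array([0.5033, 0.1333, 0.1685]), np.float64(0.003549504666164967)) [0.5041 0.1318 0.167 ] [0.5009 0.1345 0.167 ]
hend (array([ 0.5561, -0.0069,  0.1311]), np.float64(0.0016081918859986504))
hnear (array([0.5686, 0.0552, 0.1285]), np.float64(0.007586966943794433))
topc [0.6752 0.1445 0.012 ]
topc [0.6567 0.0451 0.012 ]
topc [0.4733 0.0862 0.012 ]
topc [0.5008 0.1852 0.012 ]
scn [0.6606 0.0501 0.012 ]
scn [0.6838 0.1432 0.012 ]
scn [0.5063 0.1891 0.012 ]
```

Knob is at about (0.503,0.133,0.168). The stand's x axis points at about -13° and its origin is near (0.567,0.119). The crank starts at about +0.8 rad. I'll move above the knob.

send_rows([
  [0, [-0.6, -0.4, -0.3], -0.7],
  [0, [-0.7, -0.5, -0.3], -0.7],
  [0, [-0.7, -0.5, -0.3], 0],
  [0, [-0.7, -0.5, -0.3], 0],
  [0, [-0.7, -0.5, -0.2], 0],
])

```text
time_s: 0.52
eef_pos: [0.2796, 0.3684, 0.2992]
eef_rot: [0.344, 3.122, 0.001]
wrist_force: [0.0, 0.7, 0.0]
width: 1.0
gripper_force: 0.0
```

send_rows([
  [0, [-0.7, -0.5, 0], 0],
  [0, [-0.7, -0.5, 0], 0],
  [0, [-0.7, -0.5, 0], 0],
  [0, [-0.7, -0.5, 0], 0],
  [0, [-0.7, -0.5, 0], 0],
])

```text
time_s: 0.93
eef_pos: [0.3945, 0.2401, 0.2982]
eef_rot: [-0.345, -3.122, 0.0]
wrist_force: [0.2, 1.1, -0.2]
width: 1.003
gripper_force: 0.0
```

send_rows([
  [0, [-0.7, -0.5, 0], 0],
  [0, [-0.7, -0.5, 0], 0],
  [0, [-0.7, -0.5, 0], 0],
  [0, [-0.7, -0.5, 0], 0],
  [0, [0, 0, 0], 0],
])

```text
time_s: 1.35
eef_pos: [0.4883, 0.1351, 0.2973]
eef_rot: [-0.352, -3.121, 0.002]
wrist_force: [0.3, -0.1, 0.2]
width: 1.005
gripper_force: 0.0
```

```bash
python3 - <<'E'
from h import *
import cv2
s=read_state(); print(s["time_s"],s["eef_pos"],s["eef_rot"],s["qpos"])
a=snapshot("wrist");cv2.imwrite("pics/w1.png",a)
E
```

```text
1.35 [0.48827843 0.13512281 0.29726532] [-3.51652450e-01 -3.12116663e+00  2.05264939e-03] [ 3.89447754e-02  2.37831325e-01  1.45290164e+00 -1.19854074e-03
  1.45172686e+00 -1.30732094e+00]
```

View pics/w1.png

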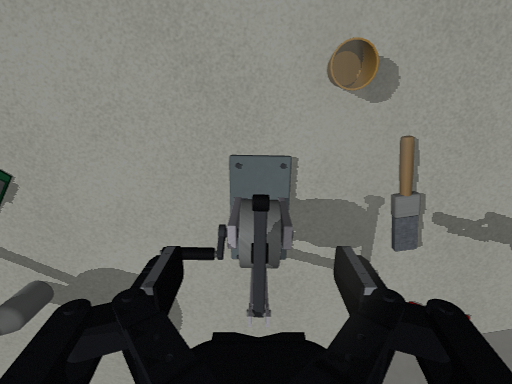

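The wrist view shows the knob at (261,203) and the handle from (163,252) to (215,254). The lever runs straight down the picture to the pivot at about (259,312), so the yaw is good.

```bash
cat >> h.py <<'E'
from scipy.spatial.transform import Rotation as Ro
np.set_printoptions(precision=4,suppress=True)
def wplane(p,z,s):
    c=calibration("wrist");H=c["hand_eye"];R=Ro.from_rotvec(s["eef_rot"]).as_matrix()
    d=R@H[:3,:3]@np.linalg.inv(c["K"])@[p[0],p[1],1.];o=R@H[:3,3]+s["eef_pos"]
    return o+d*(z-o[2])/d[2]
E
python3 - <<'E'
from h import *
import cv2
s=read_state()
im=cv2.imread("pics/w1.png")
m=(im.max(2)<28).astype(np.uint8)
for n,(x0,x1,y0,y1) in dict(knob=(245,278,192,213),handle=(155,218,244,263)).items():
    ys,xs=np.nonzero(m[y0:y1,x0:x1]);print(n,len(xs),xs.min()+x0,xs.max()+x0,ys.min()+y0,ys.max()+y0,xs.mean()+x0,ys.mean()+y0)
k=wplane((261,203),.172,s);print("knob",k)
kl=wplane((259,312),.172,s);print("piv",kl)
for z in(.128,.131,.134,.14):
  a,b=wplane((163,252),z,s),wplane((215,254),z,s);print(z,a,b,np.linalg.norm(a-b))
for p in[(230,155),(291,155)]:print("plate",wplane(p,.012,s))
print(Ro.from_rotvec(s["eef_rot"]).as_matrix())
E
```

```text
knob 259 252 269 195 211 260.5250965250965 202.47876447876448
handle 582 155 214 246 262 189.12199312714776 254.03780068728523
knob [0.5017 0.1369 0.172 ]
piv [0.6379 0.1041 0.172 ]
0.128 [ 0.5562 -0.0044  0.128 ] [0.5739 0.0602 0.128 ] 0.06704585384332307
0.131 [ 0.5547 -0.0028  0.131 ] [0.5723 0.0612 0.131 ] 0.06637562243944002
0.134 [ 0.5532 -0.0012  0.134 ] [0.5706 0.0622 0.134 ] 0.06570539103555696
0.14 [0.5502 0.002  0.14  ] [0.5672 0.0641 0.14  ] 0.06436492822779082
plate [0.4718 0.0951 0.012 ]
plate [0.4931 0.189  0.012 ]
[[-0.9751  0.2216 -0.0016]
 [ 0.2216  0.9751 -0.0003]
 [ 0.0015 -0.0006 -1.    ]]
```

send_rows([
  [60, [-0.17, 0.05, 0.5], 0],
  [60, [-0.17, 0.05, 0.8], 0],
  [60, [0, 0, 0.8], 0],
  [60, [0, 0, 0.8], 0],
  [60, [0, 0, 0.55], 0],
])

```text
time_s: 1.82
eef_pos: [0.4981, 0.1407, 0.1575]
eef_rot: [-0.343, -3.119, 0.001]
wrist_force: [-0.1, 0.2, -1.0]
width: 0.764
gripper_force: 0.0
```

```bash
python3 - <<'E'
from h import *
import cv2
s=read_state(); print(s["time_s"],s["eef_pos"],s["eef_rot"],s["width"],s["wrist_force"])
a=snapshot("wrist");cv2.imwrite("pics/w2.png",a)
E
```

```text
1.8167 [0.4981 0.1407 0.1575] [-0.3428 -3.1193  0.0006] 0.7643339076881338 [-0.1171  0.1862 -0.9708]
```

View pics/w2.png

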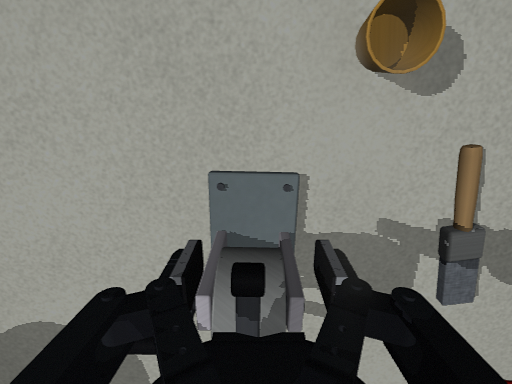

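The knob sits at (249,280), left of the finger middle at about x=259. I'll work out the correction.

```bash
python3 - <<'E'
from h import *
s=read_state();R=Ro.from_rotvec(s["eef_rot"]).as_matrix()
for p,z in(((249,271),.176),((249,280),.172)):
    k=wplane(p,z,s);print(k,R.T@(k-s["eef_pos"])*1000)
H=calibration("wrist")["hand_eye"]
q=np.linalg.inv(H)@[0,0,-.017,1];q=calibration("wrist")["K"]@q[:3];print(q/q[2])
E
```

```text
[0.4896 0.138  0.176 ] [  6.5021  -4.1075 -21.6439]
[0.4974 0.136  0.172 ] [ -1.6159  -4.3219 -17.7154]
[257.5454 276.4251   1.    ]
```

send_rows([
  [60, [-0.03, -0.11, 0], 0],
  [255, [0, 0, 0], 0],
  [255, [0, 0, 0], 0],
  [255, [0, 0, 0], 0],
  [255, [0, 0, 0], 0],
])

```text
time_s: 2.28
eef_pos: [0.5003, 0.1352, 0.1615]
eef_rot: [0.344, 3.121, -0.001]
wrist_force: [-5.9, -19.9, 8.0]
width: 0.204
gripper_force: 31.3
```

send_rows([
  [255, [0, 0, 0], 0],
  [255, [0, 0, 0], 0],
  [255, [0, 0, 0], 0],
  [255, [0, 0, 0], 0],
  [255, [0, 0, 0], 0],
])

```text
time_s: 2.7
eef_pos: [0.5002, 0.1347, 0.1616]
eef_rot: [0.345, 3.121, -0.002]
wrist_force: [-3.4, -5.4, 7.4]
width: 0.197
gripper_force: 58.8
```

send_rows([
  [255, [-0.02, 0, -0.36], 0],
  [255, [-0.055, 0, -0.36], 0],
  [255, [-0.09, 0, -0.35], 0],
  [255, [-0.12, 0, -0.34], 0],
  [255, [-0.16, 0, -0.33], 0],
])

```text
time_s: 3.12
eef_pos: [0.5169, 0.1306, 0.2303]
eef_rot: [-0.345, -3.121, 0.003]
wrist_force: [2.7, -6.8, -6.0]
width: 0.193
gripper_force: 58.7
```

send_rows([
  [255, [-0.19, 0, -0.31], 0],
  [255, [-0.22, 0, -0.29], 0],
  [255, [-0.25, 0, -0.27], 0],
  [255, [-0.27, 0, -0.24], 0],
  [255, [-0.295, 0, -0.21], 0],
])

```text
time_s: 3.53
eef_pos: [0.5643, 0.1193, 0.2831]
eef_rot: [-0.346, -3.118, 0.006]
wrist_force: [-4.8, -8.7, -3.4]
width: 0.195
gripper_force: 58.7
```

send_rows([
  [255, [-0.15, 0, -0.09], 0],
  [255, [0, 0, 0], 0],
  [255, [0, 0, 0], 0],
  [255, [0, 0, 0], 0],
  [255, [0, 0, 0], 0],
])

```text
time_s: 3.95
eef_pos: [0.5703, 0.1179, 0.2867]
eef_rot: [-0.347, -3.12, 0.006]
wrist_force: [-5.7, -8.8, 0.9]
width: 0.194
gripper_force: 59.1
```

The keeper is at about 1.04 rad. I'll take it a bit further to clear the wrist, then release and rise.

send_rows([
  [255, [-0.15, 0, -0.08], 0],
  [255, [-0.15, 0, -0.075], 0],
  [255, [-0.14, 0, -0.06], 0],
  [255, [0, 0, 0], 0],
  [0, [0, 0, 0], 0],
])

```text
time_s: 4.37
eef_pos: [0.5882, 0.1148, 0.2953]
eef_rot: [-0.346, -3.122, 0.002]
wrist_force: [0.3, 1.0, -0.4]
width: 0.32
gripper_force: 0.0
```

send_rows([
  [0, [0, 0, 0], 0],
  [0, [0, 0, 0], 0],
  [0, [0, 0, 0], 0],
  [0, [0, 0, -0.5], 0],
  [0, [0, 0, -0.8], 0],
])

```text
time_s: 4.78
eef_pos: [0.5874, 0.116, 0.3448]
eef_rot: [-0.343, -3.117, 0.001]
wrist_force: [0.8, -0.1, 0.6]
width: 0.998
gripper_force: 0.0
```

send_rows([
  [0, [0.03, -0.7, -0.3], 0],
  [0, [0.03, -0.7, 0], 0],
  [0, [0.03, -0.7, 0], 0],
  [0, [0.03, -0.6, 0], 0],
  [0, [0, 0, 0], 1],
])

```text
time_s: 5.2
eef_pos: [0.5592, 0.0083, 0.3593]
eef_rot: [0.473, 3.105, -0.001]
wrist_force: [0.8, 0.3, 1.0]
width: 1.003
gripper_force: 0.0
```

send_rows([
  [0, [0, 0, 0], 1],
  [0, [0, 0, 0], 1],
  [0, [0, 0, 0], 1],
  [0, [0, 0, 0], 1],
  [0, [0, 0, 0], 1],
])

```text
time_s: 5.62
eef_pos: [0.5599, 0.0116, 0.3591]
eef_rot: [1.082, 2.949, 0.0]
wrist_force: [0.0, 0.1, 0.6]
width: 1.003
gripper_force: 0.0
```

send_rows([
  [0, [0, 0, 0], 1],
  [0, [0, 0, 0], 1],
  [0, [0, 0, 0], 1],
  [0, [0, 0, 0], 1],
  [0, [0, 0, 0], 1],
])

```text
time_s: 6.03
eef_pos: [0.5599, 0.0117, 0.3591]
eef_rot: [1.646, 2.675, 0.0]
wrist_force: [-0.0, -0.4, -1.1]
width: 1.002
gripper_force: 0.0
```

send_rows([
  [0, [0, 0, 0], 1],
  [0, [0, 0, 0], 1],
  [0, [0, 0, 0], 1],
  [0, [0, 0, 0], 1],
  [0, [0, 0, 0], 1],
])

```text
time_s: 6.45
eef_pos: [0.5599, 0.0117, 0.3591]
eef_rot: [2.145, 2.295, 0.001]
wrist_force: [-0.2, 1.5, -0.7]
width: 0.997
gripper_force: 0.0
```

send_rows([
  [0, [0, 0, 0.5], 1],
  [0, [0, 0, 0.5], 1],
  [0, [0, 0, 0.5], 1],
  [0, [0, 0, 0.5], 0.7],
  [0, [0, 0, 0], 0],
])

```text
time_s: 6.87
eef_pos: [0.5587, 0.0118, 0.2754]
eef_rot: [-2.455, -1.953, 0.006]
wrist_force: [0.5, 0.2, 0.0]
width: 1.0
gripper_force: 0.0
```

```bash
python3 - <<'E'
from h import *
import cv2
s=read_state(); print(s["time_s"],s["eef_pos"],s["eef_rot"],s["qpos"]);print(Ro.from_rotvec(s["eef_rot"]).as_matrix())
a=snapshot("wrist");cv2.imwrite("pics/w3.png",a)
E
```

```text
6.8667 [0.5587 0.0118 0.2754] [-2.4546 -1.953   0.0062] [-0.1885  0.3711  1.3308  0.0001  1.446   0.0381]
[[ 0.2247  0.9744 -0.0061]
 [ 0.9744 -0.2247  0.0013]
 [-0.0001 -0.0063 -1.    ]]
```

View pics/w3.png

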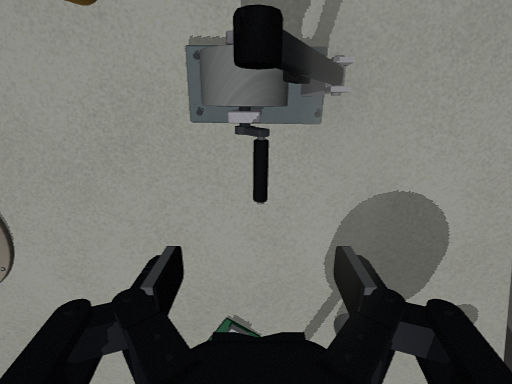

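The wrist view shows the handle from (261,140) to (260,203), upright in the picture, so the yaw is good. The crank's shaft end is at about (243,130).

```bash
python3 - <<'E'
from h import *
s=read_state();R=Ro.from_rotvec(s["eef_rot"]).as_matrix()
for z in(.128,.131,.134):
  a,b=wplane((261.5,140),z,s),wplane((260.5,203),z,s)
  m=(a+b)/2;print(z,a,b,np.linalg.norm(a-b),"mid",m,R.T@(m-s["eef_pos"])*1000)
E
```

```text
0.128 [0.5729 0.0567 0.128 ] [ 0.5565 -0.0118  0.128 ] 0.07039738236254504 mid [0.5647 0.0224 0.128 ] [ 11.6637   3.2802 149.841 ]
0.131 [0.573  0.0571 0.131 ] [ 0.5568 -0.0107  0.131 ] 0.06964435727112923 mid [0.5649 0.0232 0.131 ] [ 12.4353   3.2474 146.8411]
0.134 [0.5731 0.0575 0.134 ] [ 0.557  -0.0095  0.134 ] 0.06889133217971347 mid [0.565 0.024 0.134] [ 13.2069   3.2146 143.8413]
```

send_rows([
  [60, [-0.05, 0.08, 0.8], 0],
  [60, [0, 0, 0.8], 0],
  [60, [0, 0, 0.8], 0],
  [60, [0, 0, 0.8], 0],
  [60, [0, 0, 0.6], 0],
])

```text
time_s: 7.33
eef_pos: [0.5629, 0.0088, 0.1262]
eef_rot: [2.454, 1.961, 0.001]
wrist_force: [1.0, 0.3, -0.3]
width: 0.764
gripper_force: 0.0
```

send_rows([
  [255, [0, 0, 0], 0],
  [255, [0, 0, 0], 0],
  [255, [0, 0, 0], 0],
  [255, [0, 0, 0], 0],
  [255, [0, 0, 0], 0],
])

```text
time_s: 7.75
eef_pos: [0.5635, 0.0086, 0.1288]
eef_rot: [2.454, 1.957, 0.004]
wrist_force: [-0.0, 0.6, 2.5]
width: 0.16
gripper_force: 58.4
```

send_rows([
  [255, [0, 0, 0], 0],
  [255, [0, 0, 0], 0],
  [255, [0, 0, 0], 0],
  [255, [0, 0, 0], 0],
  [255, [0, 0, 0], 0],
])

```text
time_s: 8.17
eef_pos: [0.5639, 0.0085, 0.1282]
eef_rot: [2.455, 1.956, 0.004]
wrist_force: [4.1, -0.3, 5.2]
width: 0.165
gripper_force: 58.8
```

```bash
python3 - <<'E'
from h import *
import cv2
s=read_state(); print(s["time_s"],s["eef_pos"],s["eef_rot"],s["wrist_force"])
a=snapshot("wrist");cv2.imwrite("pics/w4.png",a)
b=snapshot("scene")[130:290,200:400];cv2.imwrite("pics/w4b.png",np.hstack([a[:,:,:],cv2.resize(b,(288,384))]) )
E
```

```text
8.1667 [0.5639 0.0085 0.1282] [2.4547 1.9558 0.0044] [ 4.1123 -0.3069  5.1563]
```

View pics/w4b.png

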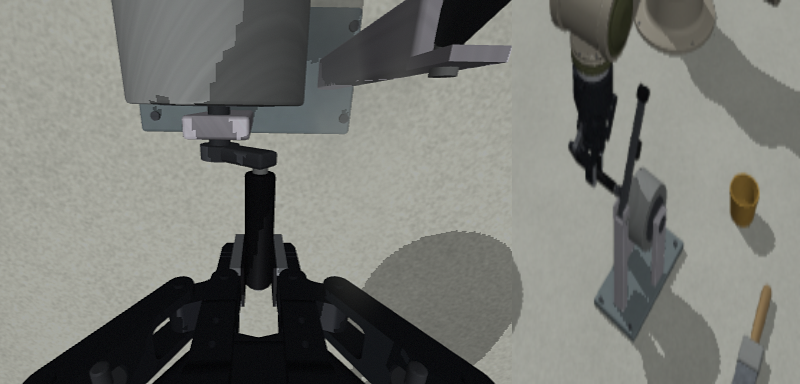

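Grasp is good: the handle is between the pads and the keeper is up. I'll crank in the positive direction at 6° per row, tool y = +stand x and tool z down, and read the force after every 30°.

send_rows([
  [255, [0, 0.046, 0.064], 0],
  [255, [0, 0.039, 0.068], 0],
  [255, [0, 0.032, 0.072], 0],
  [255, [0, 0.024, 0.075], 0],
  [255, [0, 0.016, 0.077], 0],
])

```text
time_s: 8.68
eef_pos: [0.5706, 0.0069, 0.1139]
eef_rot: [2.454, 1.955, 0.006]
wrist_force: [6.3, -1.6, 4.1]
width: 0.164
gripper_force: 58.8
```

send_rows([
  [255, [0, 0.008, 0.078], 0],
  [255, [0, 0, 0.078], 0],
  [255, [0, -0.008, 0.078], 0],
  [255, [0, -0.016, 0.077], 0],
  [255, [0, -0.024, 0.075], 0],
])

```text
time_s: 9.1
eef_pos: [0.5693, 0.0072, 0.0984]
eef_rot: [2.454, 1.954, 0.007]
wrist_force: [7.9, -1.3, 2.2]
width: 0.16
gripper_force: 58.7
```

send_rows([
  [255, [0, -0.012, 0.072], 0],
  [255, [0, -0.019, 0.068], 0],
  [255, [0, -0.046, 0.064], 0],
  [255, [0, -0.053, 0.058], 0],
  [255, [0, -0.058, 0.053], 0],
])

```text
time_s: 9.52
eef_pos: [0.5608, 0.0093, 0.0855]
eef_rot: [2.455, 1.956, 0.004]
wrist_force: [4.2, -0.0, 7.3]
width: 0.161
gripper_force: 59.1
```

send_rows([
  [255, [0, -0.064, 0.046], 0],
  [255, [0, -0.068, 0.039], 0],
  [255, [0, -0.072, 0.032], 0],
  [255, [0, -0.075, 0.024], 0],
  [255, [0, -0.077, 0.016], 0],
])

```text
time_s: 9.93
eef_pos: [0.5476, 0.0124, 0.0791]
eef_rot: [2.455, 1.955, 0.006]
wrist_force: [8.6, 0.8, 0.6]
width: 0.16
gripper_force: 58.7
```

send_rows([
  [255, [0, -0.078, 0.008], 0],
  [255, [0, -0.078, 0], 0],
  [255, [0, -0.078, -0.008], 0],
  [255, [0, -0.077, -0.016], 0],
  [255, [0, -0.075, -0.024], 0],
])

```text
time_s: 10.35
eef_pos: [0.5322, 0.0162, 0.0803]
eef_rot: [2.455, 1.956, 0.005]
wrist_force: [9.8, 2.4, -1.8]
width: 0.161
gripper_force: 58.5
```

send_rows([
  [255, [0, -0.072, -0.032], 0],
  [255, [0, -0.068, -0.039], 0],
  [255, [0, -0.064, -0.046], 0],
  [255, [0, -0.058, -0.053], 0],
  [255, [0, -0.053, -0.058], 0],
])

```text
time_s: 10.77
eef_pos: [0.5197, 0.0192, 0.0893]
eef_rot: [2.456, 1.956, 0.005]
wrist_force: [9.2, 4.3, -3.5]
width: 0.164
gripper_force: 58.5
```

send_rows([
  [255, [0, -0.046, -0.064], 0],
  [255, [0, -0.039, -0.068], 0],
  [255, [0, -0.032, -0.072], 0],
  [255, [0, -0.024, -0.075], 0],
  [255, [0, -0.016, -0.077], 0],
])

```text
time_s: 11.18
eef_pos: [0.5132, 0.0208, 0.1033]
eef_rot: [2.457, 1.957, 0.004]
wrist_force: [7.6, 4.8, -4.7]
width: 0.163
gripper_force: 58.5
```

send_rows([
  [255, [0, -0.008, -0.078], 0],
  [255, [0, 0, -0.078], 0],
  [255, [0, 0.008, -0.078], 0],
  [255, [0, 0.016, -0.077], 0],
  [255, [0, 0.024, -0.075], 0],
])

```text
time_s: 11.6
eef_pos: [0.5143, 0.0205, 0.1183]
eef_rot: [-2.456, -1.957, -0.002]
wrist_force: [6.8, 4.0, -7.6]
width: 0.161
gripper_force: 58.5
```

send_rows([
  [255, [0, 0.032, -0.072], 0],
  [255, [0, 0.039, -0.068], 0],
  [255, [0, 0.046, -0.064], 0],
  [255, [0, 0.053, -0.058], 0],
  [255, [0, 0.058, -0.053], 0],
])

```text
time_s: 12.02
eef_pos: [0.5223, 0.0186, 0.1307]
eef_rot: [-2.454, -1.956, 0.001]
wrist_force: [1.0, 5.3, -3.5]
width: 0.16
gripper_force: 58.6
```

send_rows([
  [255, [0, 0.064, -0.046], 0],
  [255, [0, 0.068, -0.039], 0],
  [255, [0, 0.072, -0.032], 0],
  [255, [0, 0.075, -0.024], 0],
  [255, [0, 0.077, -0.016], 0],
])

```text
time_s: 12.43
eef_pos: [0.5368, 0.015, 0.1379]
eef_rot: [-2.456, -1.958, -0.0]
wrist_force: [-0.7, 4.7, 3.4]
width: 0.164
gripper_force: 59.3
```

send_rows([
  [255, [0, 0.078, -0.008], 0],
  [255, [0, 0.078, 0], 0],
  [255, [0, 0.078, 0.008], 0],
  [255, [0, 0.077, 0.016], 0],
  [255, [0, 0.075, 0.024], 0],
])

```text
time_s: 12.85
eef_pos: [0.5527, 0.0111, 0.1364]
eef_rot: [2.456, 1.957, 0.002]
wrist_force: [1.7, 5.0, 4.8]
width: 0.163
gripper_force: 59.4
```

send_rows([
  [255, [0, 0.072, 0.032], 0],
  [255, [0, 0.068, 0.039], 0],
  [255, [0, 0.064, 0.046], 0],
  [255, [0, 0.058, 0.053], 0],
  [255, [0, 0.053, 0.058], 0],
])

```text
time_s: 13.27
eef_pos: [0.5649, 0.0082, 0.127]
eef_rot: [2.456, 1.957, 0.002]
wrist_force: [2.7, 4.4, 4.0]
width: 0.164
gripper_force: 59.4
```

send_rows([
  [255, [0, 0.046, 0.064], 0],
  [255, [0, 0.039, 0.068], 0],
  [255, [0, 0.032, 0.072], 0],
  [255, [0, 0.024, 0.075], 0],
  [255, [0, 0.016, 0.077], 0],
])

```text
time_s: 13.68
eef_pos: [0.5709, 0.0067, 0.1126]
eef_rot: [2.456, 1.957, 0.001]
wrist_force: [3.8, 4.1, 4.9]
width: 0.162
gripper_force: 59.4
```

send_rows([
  [255, [0, 0.008, 0.078], 0],
  [255, [0, 0, 0.078], 0],
  [255, [0, -0.008, 0.078], 0],
  [255, [0, -0.016, 0.077], 0],
  [255, [0, -0.024, 0.075], 0],
])

```text
time_s: 14.1
eef_pos: [0.569, 0.0072, 0.0971]
eef_rot: [2.456, 1.957, 0.001]
wrist_force: [4.2, 4.1, 4.6]
width: 0.156
gripper_force: 59.5
```

```bash
cat > fit.py <<'E'
import numpy as np
np.set_printoptions(precision=2,suppress=True,linewidth=150)
D=np.array([[.5706,.0069,.1139,6.3,-1.6,4.1],[.5693,.0072,.0984,7.9,-1.3,2.2],[.5608,.0093,.0855,4.2,0,7.3],[.5476,.0124,.0791,8.6,.8,.6],[.5322,.0162,.0803,9.8,2.4,-1.8],[.5197,.0192,.0893,9.2,4.3,-3.5],[.5132,.0208,.1033,7.6,4.8,-4.7],[.5143,.0205,.1183,6.8,4,-7.6],[.5223,.0186,.1307,1,5.3,-3.5],[.5368,.015,.1379,-.7,4.7,3.4],[.5527,.0111,.1364,1.7,5,4.8],[.5649,.0082,.127,2.7,4.4,4],[.5709,.0067,.1126,3.8,4.1,4.9],[.569,.0072,.0971,4.2,4.1,4.6]])
c,s=np.cos(-.231),np.sin(-.231)
x=D[:,0]*c+D[:,1]*s; z=D[:,2]; fx=D[:,3]*c+D[:,4]*s; fz=D[:,5]
a=np.linalg.lstsq(np.c_[2*x,2*z,np.ones(len(x))],x*x+z*z,rcond=None)[0]
cx,cz=a[:2];print("c",cx*1e3,cz*1e3,"r",np.sqrt(a[2]+cx**2+cz**2)*1e3)
th=np.arctan2(x-cx,z-cz)
ft=-(fx*np.cos(th)-fz*np.sin(th)); fr=fx*np.sin(th)+fz*np.cos(th)
print(np.degrees(th));print(ft);print(fr)
def fit(A,n):
    p,*_=np.linalg.lstsq(A,ft,rcond=None)
    al=np.degrees(np.arctan2(-p[2],-p[1]))   # ft = D - T sin(th+phi)
    print(n,p,"T",np.hypot(p[1],p[2]),"phi",al,"rest theta",(180-al)%360,"resid",ft-A@p)
fit(np.c_[np.ones_like(th),np.sin(th),np.cos(th)],"all")
E
python3 fit.py
```

```text
c 524.4050312548135 108.51000111800202 r 29.99527954098815
[  79.63  109.77  139.91  168.82 -160.39 -129.99  -99.98  -71.02  -42.36  -10.22   21.65   51.94   82.18  112.29]
[2.86 4.77 7.83 8.15 9.07 7.8  5.72 5.33 2.54 1.13 1.3  2.15 4.48 5.45]
[ 7.13  6.77 -2.95  1.   -1.32 -3.86 -5.39 -7.87 -2.42  3.66  4.65  3.74  3.4   1.17]
all [ 4.93 -0.81 -3.72] T 3.802823330760581 phi 77.7067697777705 rest theta 102.2932302222295 resid [-0.6  -0.65  0.58 -0.27  0.37 -0.13 -0.65  0.85 -0.19 -0.29  0.12  0.15  0.86 -0.14]
```

The fit is clean: radius 30.0 mm, drag 4.9 N, heavy-side pull 3.8 N. Heavy side is down at a crank angle of about 102°, and the crank is at about 112° now, so I'll go back about 10°.

send_rows([
  [255, [0, 0.028, -0.073], 0],
  [255, [0, 0.02, -0.076], 0],
  [255, [0, 0, 0], 0],
  [255, [0, 0, 0], 0],
  [255, [0, 0, 0], 0],
])

```text
time_s: 14.52
eef_pos: [0.5704, 0.0068, 0.1023]
eef_rot: [-2.456, -1.958, 0.001]
wrist_force: [5.5, 2.6, -1.8]
width: 0.162
gripper_force: 59.2
```

send_rows([
  [255, [0, 0, 0], 0],
  [255, [0, 0, 0], 0],
  [255, [0, 0, 0], 0],
  [255, [0, 0, 0], 0],
  [255, [0, 0, 0], 0],
])

```text
time_s: 14.93
eef_pos: [0.5704, 0.0068, 0.1024]
eef_rot: [-2.456, -1.958, 0.001]
wrist_force: [4.8, 1.8, -1.8]
width: 0.162
gripper_force: 59.2
```

```bash
python3 - <<'E'
from h import *
import cv2
s=read_state();p=s["eef_pos"];c,t=np.cos(-.231),np.sin(-.231)
print(s["time_s"],p,s["wrist_force"],s["gripper_force"],np.degrees(np.arctan2(p[0]*c+p[1]*t-.5244,p[2]-.1085)),s["qd"])
a=snapshot("wrist");b=snapshot("scene")[130:290,200:400];cv2.imwrite("pics/w5.png",np.hstack([a,cv2.resize(b,(288,384))]))
E
```

```text
14.9333 [0.5704 0.0068 0.1024] [ 4.7873  1.7798 -1.7961] 59.22912776470184 101.84095615020169 [ 0.001   0.0019 -0.      0.0002  0.0014 -0.0001]
```

View pics/w5.png

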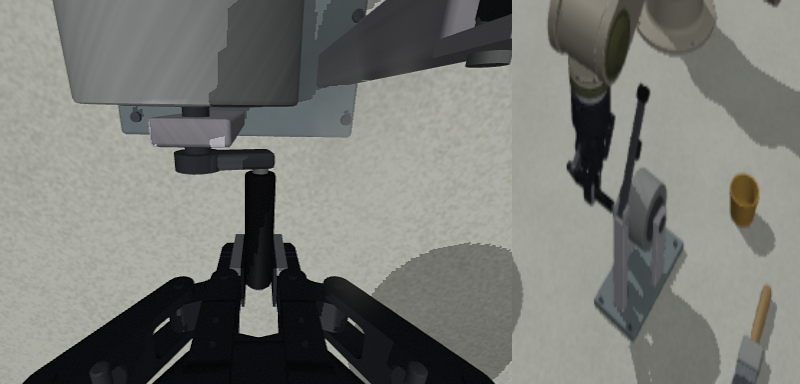

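The crank is about level at 102°, the handle is still gripped at 59 N, the keeper is up and the arm is at rest. I'll hand in.

```bash
python3 -c "
from cell import *
print(finish_job())"
```

```text
the job is handed in; nothing more can be done
None
```

The job is handed in (no verdict came back): the keeper is up at about 1.2 rad, and the rotor has been cranked through more than a full turn. It is at rest at a crank angle of about 102°, where the force readings put the heavy side straight down, with the handle still gripped at 59 N.

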